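# Hook the tool tray onto the bench upright

### The job

Hang the loose steel tool tray on the empty slotted upright beside the one already in use: hook both its tabs into the two slots, then press it down (best on the ledge above its tabs) until it has snapped past the spring catch and sits fully home and level. Feel your way and never press harder than about 25 N, leave the other things on the bench where they are, and let go at the end.

Things in the scene. Friction and masses are not known exactly. Their poses are not given: they have to be found in the camera images.
- tray: Loose hook-on tool tray, grey sheet steel, 0.3 to 0.55 kg, standing on the bench. Origin: rear face of its back plate, middle of lower edge; +x to its back (tab side), z up. Floor from x = -125 mm to 0, 84 mm wide, rims 14 mm high. A fin 10 mm thick (y) stands on its middle line from x = -118 to -32, top at z = 66. Back plate 64 mm wide, 4 thick, 91 high.
- tray_grip (a point): Middle of the tray's fin, where it can be pinched across y from above: 75 mm in front of the back plate's rear face, 49 mm above the underside, 17 mm below the fin's top. 33 mm are free on each side of the fin. Axes as the tray.
- tray_tabs (a point): On the rear face of the tray's back plate, midway between the two tabs (y = -20 and +20 mm, each 7 mm wide), at the underside of their necks, 77 mm above the tray's underside. A neck is 8 mm high above this; from it a hook hangs 29 mm down at x = 6.4 to 11.4 mm, with a bump on its rear to x = 16.4, from 6 to 22 mm below this point. So a tab is 37 mm high. Axes as the tray.
- tray_ledge (a point): Middle of the flat ledge along the top of the tray's back plate, for pressing down with closed fingers: 32 mm deep (x), 64 mm wide (y), 91 mm above the underside; this point is 18 mm in front of the rear face. When the tray hangs, the upright's top edge stands 18 to 56 mm above the ledge, 18 mm behind this point. Pressing by the fin levers the tray and may make it bind.
- upright: The empty slotted upright (fixed): grey steel channel 90 mm wide, 36 mm deep, 176 mm high, open at the rear. Origin on the bench below the middle of its front face; +x into the upright, z up. Lower the tray with its back plate kept close to this face (within 2 mm): the hooks drop behind the slotted plate with 2.4 mm of play (their tips taper back by 2 mm to lead them in).
- slots (a point): On the empty upright's front face, midway between its two slots, at their mid-height, 138 mm above the bench; axes as the upright (tabs enter along +x). Slots at y = -20 and +20 mm, 13 mm wide, 64 mm high, in a plate 4 mm thick. In each slot's foot is a seat for the tab's neck, its top 15 to 32 mm below this point: not measured, it must be felt. Enter with tray_tabs 19 mm above this point.
- rail: The inner rail fixed inside the empty upright, behind its slots; it carries the two seats and the sprung roller (whose height on it is not measured). Origin on the upright's middle line at the front face, 6 mm above the bench; axes as the upright. What the tray's hooks press down on belongs to it: that load must stay under about 40 N.
- catch (a joint): Sprung roller behind the slots, m: 0 at rest, about 0.0025 while the hooks' bumps pass, back to 0 when the tray is locked under it. The hooks meet it 20 mm above home: the tray, let go there, rests on it hooked by its own weight. A press of 8 to 18 N on the ledge drives it past the roller; it snaps in over the last 4 mm, sits on the seats, and the resistance turns hard.
- upright_used: The other upright (fixed), same size, which already carries a tray like the loose one; origin on the bench below the middle of its front face, +x into the upright. Leave it alone.
- jar: Amber glass jar with steel lid, 60 mm wide, 85 mm high, standing near the uprights; origin under its centre. Leave alone.
- wax: Round brass tin, 64 mm wide, 20 mm high; origin under its centre. Leave alone.
- hammer: Hammer with wooden handle, lying on the bench. Leave alone.
- awl: Awl with wooden handle, lying on the bench. Leave alone.
- flask: Green vacuum flask, 80 mm wide, 240 mm high; origin under its centre. Leave alone.
- shoe: Blue canvas shoe, 270 mm long, 78 mm high; origin under its centre. Leave alone.
Mind the look-alikes: they are no part of the job. What is shaped like the tray but pink is not meant.

How it is judged (in metres and radians):
At the end, for the whole second after the job is handed in: The tray hangs on the empty upright with both tabs in the slots and locked below the spring roller: tray_tabs within 5 mm in x and 6 mm in y of slots and 13.7 to 34.5 mm below it, tray level within 0.1 rad, catch back at rest (below 0.001 m), gripper clear of it (x of tray_tabs in the frame of slots between -0.005 and 0.004 m and y of tray_tabs in the frame of slots between -0.006 and 0.006 m and z of tray_tabs in the frame of slots between -0.0345 and -0.0137 m and angle between tray_tabs's own z axis and vertical below 0.1 rad and value of joint catch below 0.001 m); the robot touches nothing.
It fails at once if the tray is pressed down on the seats and roller of the empty upright's inner rail with more than 40 N (its weight and a press of about 35 N) (contact force between tray and rail above 40 N).
It fails at once if another loose thing on the bench (jar, tin, hammer, awl, flask, shoe) is moved by more than 20 mm (distance of any of jar, wax, hammer, awl, flask, shoe from where it was at the start of the episode above 0.02 m).
It fails at once if the upright in use is struck with more than 30 N (contact force between any of the arm, the fingers, tray and upright_used above 30 N).
It also fails if it takes over 56 s, if anything falls off the work surface, if the arm or the gripper's body presses on something with over 40 N, if the wrist force passes 120 N, or if a joint passes its speed limit or range.

### The arm

A 6-joint arm with a two-finger parallel gripper is mounted at the origin on the work surface. World frame = base frame: x ahead of the robot, y to its left, z up, the work surface at z = 0. Lengths are in mm, angles in rad, forces in N, time in s.
With the tool pointing down it reaches from about 275 to 1000 mm from the base axis. Payload 8.4 kg.
Tool frame: the origin (TCP) lies on the centre line of the jaws, within the pads' length; the fingertips stand r.tip_reach ahead of it and the grasp point (between the pads) lies 11 mm behind it (r.tip_reach is the distance from the TCP to the fingertips, in mm); z points along the fingers, y is the line along which they close (so a half turn about z gives the same grasp; the last joint's range is limited). The gripper opens to 85 mm and grips with 20 to 120 N. Pads are 22 mm wide; open, the fingers measure 114 mm over their backs; the gripper's body (76 mm by 85 mm) begins 54 mm behind the grasp point. The pads swing forward as they close: fully open they stand 13 mm farther back than shut.
Start: joints at [1.253, 0.353, 1.633, -0, 1.155, -0.002], TCP at [194.109, 594.096, 239.281] pointing down, gripper open.
Joint ranges: [-2.63, 2.63], [-0.92, 2.1], [0.06, 2.66], [-1.3, 4.44], [0, 2.69], [-3.02, 3.02]. Speed limits (rad/s): [2.22, 2.22, 2.79, 3.14, 3.14, 3.14].

### API

Orientations are given as [roll, pitch, yaw] about the fixed x, y, z axes, in that order (R = Rz(yaw) Ry(pitch) Rx(roll)).
In Python, from rig import r gives the robot as it stands.
- The arm moves only by the tool carry_out, never from a script. Its argument "targets" is a list of rows, each an object with "dp": the shift along the tool's x, y, z in mm, a list of three; "yaw": the turn about the tool's z in degrees. A call has 1 to 12 rows; each row is the pose to reach, as a shift and turn from the pose commanded when the call began, along the tool's axes at that moment; what a row does not reach only later rows make up. A row lasts 1/8 s, in which the tool goes at most 62.5 mm and 10.7 degrees, less where a joint would pass 70% of its speed; a pose out of reach is approached as far as the arm can. A call with a gripper value outside its range is refused whole. "fingers" is the opening, from -1 (shut) to 1 (fully open), so that 0 is half open, set as the call begins (left out, the last holds). The fingers move at their own pace and stop on an object; "grip_force" is the grip in N (left out, the last holds). Time passes only in rows, so rows that repeat a pose let the fingers close. It gives the time, the measured TCP pose, the force, the opening and the grip force at its end, in the units of the state.
- r.sense(): the state, without advancing time (a new reading comes with each control period).
- r.grab_frame(name): name is "side" or "top" or "wrist"; returns the picture (480x640x3 uint8, red, green, blue); there is no depth.
- r.get_calibration(name): a dict with "fx", "fy", "cx", "cy" (pixels), "rvec" (rotation vector, rad) and "tvec" (3), from world to camera coordinates, as OpenCV has them. Camera axes: x right, y down, z forward; pixel columns grow to the right and rows downward; lengths in mm; the calibration is good to about 2 mm. The wrist camera is an equidistant fisheye: a pixel r from the principal point sees the ray r / f radians off the axis. A picture is of the moment at which its call begins: read the wrist's pose just before it. get_calibration takes no time and is no camera call; for the wrist camera it gives the pose at the moment of the call.
- r.sign_off(): hands the job in; it is judged then, once.
The state is a dict: "clock": time; "qpos": joint angles; "qvel": joint speeds; "joint_efforts": joint torques, N m; "eef_pos": TCP position; "tcp_rot": TCP orientation; "contact_force": force on the tool from outside, world axes, zero at the start; "wrist_torque": the same for the moment, N m; "opening": opening from 0.0 (shut) to 1.0 (fully open); "grasp_force": force on a finger pad.
Only numpy, scipy, OpenCV 4.12 (cv2) and the standard library are available. Lean on these libraries where they do the work, as an engineer would, in place of code of your own. Each camera call takes 0.05 s, during which the arm holds its last target. There are 200 camera calls.

## Working session

There is one attempt and no reset: what is moved stays moved. The work goes in short steps, Python scripts to look and compute and a tool call to move; the robot and the scene stay as the last step left them, time stands still between calls to the robot, and variables do not carry over. Pictures are saved under pics/ and viewed, at most 10 in all, crops included, and the job is handed in when it is done.

Besides the shell and the picture viewer there is one more tool, called after "Emit:" as name([rows], argument=value, ...), one row to a line, values as JSON. carry_out: Moves the arm, as the interface text tells. Its arguments: {"type":"object","properties":{"targets":{"type":"array","items":{"type":"object","properties":{"dp":{"type":"array","items":{"type":"number"}},"yaw":{"type":"number"}}}},"fingers":{"type":"number"},"grip_force":{"type":"number"}},"required":["targets"]}

```bash
ls; mkdir -p pics; python3 - <<'E'
from rig import r
import cv2
print(r.sense(), r.tip_reach)
for n in ("side","top"):
    f=r.grab_frame(n); cv2.imwrite(f"pics/{n}0.png",f[:,:,::-1]); print(n,r.get_calibration(n))
E
```

```text
pics
{'clock': 0.0, 'qpos': array([ 1.25259997e+00,  3.53664072e-01,  1.63414979e+00,  1.09203069e-05,
        1.15522511e+00, -2.41613100e-03]), 'qvel': array([ 0.00031904,  0.00011533, -0.00043468, -0.00117841, -0.00122897,
        0.00098824]), 'joint_efforts': array([ 5.13251189e-05, -6.05247402e+01, -3.42052460e+01,  7.85824227e-05,
        9.58730292e-03,  4.33060836e-05]), 'eef_pos': array([193.95400083, 593.63509599, 238.54504412]), 'tcp_rot': array([-3.14014637e+00, -1.34789024e-05,  2.82580800e+00]), 'contact_force': array([ 0.57047962, -0.32393135,  0.35748895]), 'wrist_torque': array([ 0.00563082, -0.04399368, -0.03510166]), 'grasp_force': 0.0, 'opening': 1.0046194709564056} 8.0
side {'fx': 497.8536268798003, 'fy': 497.8536268798003, 'cx': 323.17178187859474, 'cy': 243.6940586836922, 'rvec': array([ 1.97083628, -0.77567213,  0.42833461]), 'tvec': array([-365.88979724,  275.34243135,  887.71288916])}
top {'fx': 486.7371470055397, 'fy': 486.7371470055397, 'cx': 324.5881758448835, 'cy': 232.80517404325923, 'rvec': array([ 2.13826433, -2.18076827,  0.16325107]), 'tvec': array([ -13.33190704,  498.72581097, 1027.66998588])}
```

View pics/side0.png

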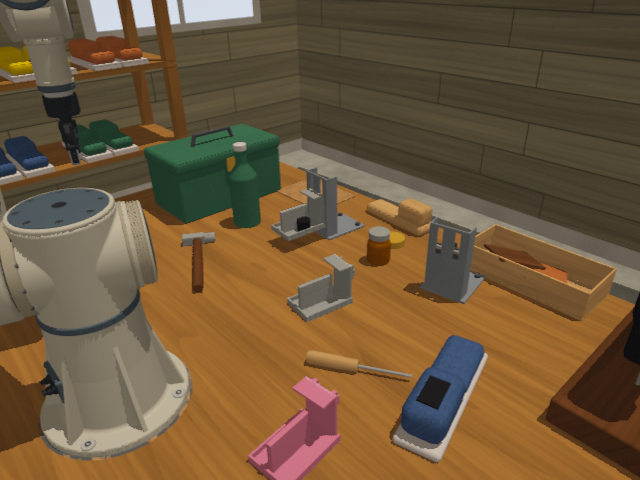

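View pics/top0.png

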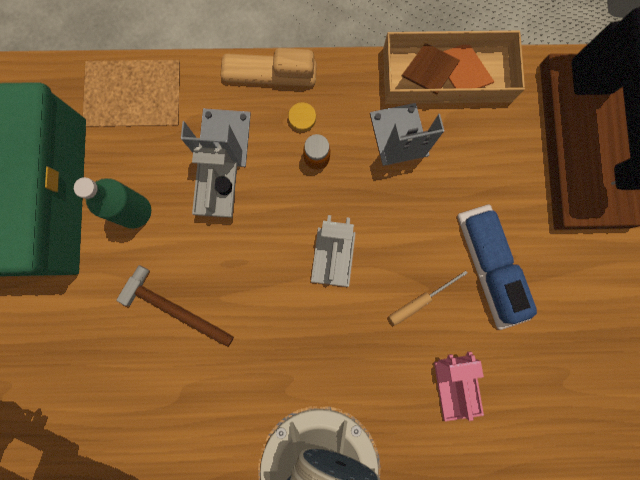

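Candidates: the loose grey tray at top (335,252), the pink look-alike (460,388), and the tray already hung (212,185). I choose the grey one at (335,252). The empty upright is at top (408,140), and the used one is at (218,140). I'll check the choice in one composite of close crops.

```bash
python3 - <<'E'
import cv2,numpy as np
t=cv2.imread("pics/top0.png");s=cv2.imread("pics/side0.png")
def c(im,u,v):
    o=cv2.resize(im[v:v+75,u:u+100],(400,300),interpolation=cv2.INTER_CUBIC)
    for k in range(0,100,10):
        cv2.line(o,(k*4,0),(k*4,6 if k%50 else 14),(0,255,255),1)
        if k<75: cv2.line(o,(0,k*4),(6 if k%50 else 14,k*4),(0,255,255),1)
    return o
cv2.imwrite("pics/crop1.png",np.vstack([np.hstack([c(t,285,213),c(t,360,95)]),np.hstack([c(s,275,248),c(s,405,212)])]))
E
```

```text
(no output)
```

View pics/crop1.png

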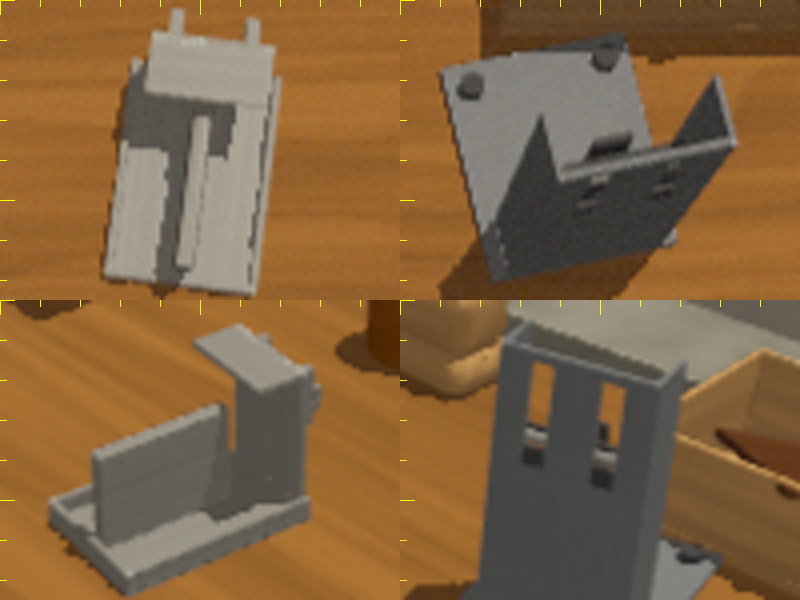

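The crops show the grey tray with fin, ledge and tabs pointing away from the robot. They also show the empty upright with two open slots facing the robot, so both choices are right. Next I fit the poses from the corner pixels in both views.

```bash
cat > h.py <<'E'
import numpy as np, cv2
from scipy.optimize import least_squares
def proj(cal,P):
    K=np.array([[cal['fx'],0,cal['cx']],[0,cal['fy'],cal['cy']],[0,0,1]])
    return cv2.projectPoints(np.float64(P),cal['rvec'],cal['tvec'],K,None)[0][:,0]
def W(p,P):
    c,s=np.cos(p[2]),np.sin(p[2]); P=np.float64(P)
    return np.c_[p[0]+c*P[:,0]-s*P[:,1],p[1]+s*P[:,0]+c*P[:,1],P[:,2]]
def fit(obs,p0):
    # obs: list of (cal, P, uv); 
    f=lambda p:np.concatenate([(proj(c,W(p,P))-uv).ravel() for c,P,uv in obs])
    return least_squares(f,p0,loss='soft_l1'),f
E
cat > fit1.py <<'E'
from rig import r
from h import *
ct,cs=r.get_calibration('top'),r.get_calibration('side')
cr=lambda a,o,q:np.array(o)+(np.float64(a)-q)/4
Lc=[[-2,32,91],[-2,-32,91],[-34,32,91],[-34,-32,91]]
T=[(ct,[[-118,0,66],[-125,42,14],[-125,-42,14]]+Lc,cr([[187,268],[105,275],[257,293],[153,32],[275,45],[146,93],[270,104]],(285,213),(0,0))),
 (cs,[[-118,0,66],[-32,0,66],[-125,-42,0]]+Lc,cr([[95,453],[220,405],[130,595],[240,325],[307,368],[195,342],[262,390]],(275,248),(0,300)))]
U=[(ct,[[0,45,176],[0,-45,176],[36,45,176],[36,-45,176],[0,45,0],[0,-45,0]],cr([[560,180],[735,145],[540,118],[715,80],[495,280],[672,240]],(360,95),(400,0))),
 (cs,[[0,45,176],[0,-45,176],[36,-45,176],[36,45,176],[0,20,170],[0,-20,170],[0,20,106],[0,-20,106]],cr([[502,343],[662,385],[685,362],[525,322],[543,362],[612,384],[534,467],[603,489]],(405,212),(400,300)))]
for n,o,p0 in (('tray',T,[450,0,0]),('upr',U,[650,-150,.2])):
    s,f=fit(o,p0); print(n,s.x.round(3)); print(f(s.x).reshape(-1,2).round(1).tolist())
E
python3 fit1.py
```

```text
tray [513.179 -51.042  24.991]
[[-0.5, -0.9], [-0.1, -0.9], [-0.1, -0.7], [-0.4, -0.2], [-0.2, 0.3], [-0.5, -0.2], [-0.7, 0.8], [0.4, 1.3], [2.1, 0.3], [0.6, 1.6], [-0.3, 0.6], [0.0, 2.1], [-0.7, 0.6], [-0.6, 1.3]]
upr [ 666.684 -212.945  -12.351]
[[-0.8, 0.5], [0.0, -0.9], [-0.5, -1.3], [0.1, -1.9], [2.6, 0.2], [-3.9, 1.5], [-0.4, 0.5], [-0.0, 1.1], [0.5, 0.0], [0.8, -0.5], [-0.1, 1.2], [0.6, 0.7], [-0.8, 0.7], [-0.7, 0.5]]
```

```bash
cat >> h.py <<'E'
def plan(cmd,goal):
    """cmd, goal: [x,y,z,yaw_rad] tool down -> tool-frame dp, yaw deg"""
    y=cmd[3]; d=np.subtract(goal[:3],cmd[:3])
    a=(goal[3]-y+np.pi)%(2*np.pi)-np.pi
    return np.round([np.cos(y)*d[0]+np.sin(y)*d[1], np.sin(y)*d[0]-np.cos(y)*d[1], -d[2]],1), round(-np.degrees(a),2)
E
python3 -c "
from h import *
print(plan([194.1,594.1,239.3,2.8258],[439,-40.4,179,3.0]))"
```

```text
(array([-429.8, -527.1,   60.3]), np.float64(-9.98))
```

Emit:
carry_out([
  {"dp": [-430, -527, 60], "yaw": -10},
  {"dp": [-430, -527, 60], "yaw": -10},
  {"dp": [-430, -527, 60], "yaw": -10},
  {"dp": [-430, -527, 60], "yaw": -10},
  {"dp": [-430, -527, 60], "yaw": -10},
  {"dp": [-430, -527, 60], "yaw": -10},
  {"dp": [-430, -527, 60], "yaw": -10},
  {"dp": [-430, -527, 60], "yaw": -10},
  {"dp": [-430, -527, 60], "yaw": -10},
  {"dp": [-430, -527, 60], "yaw": -10},
  {"dp": [-430, -527, 60], "yaw": -10},
  {"dp": [-430, -527, 60], "yaw": -10},
])

```text
clock: 1.6
eef_pos: [440.0, -43.7, 178.9]
tcp_rot: [-3.141, 0.0, 2.995]
contact_force: [-0.0, 0.7, 0.3]
opening: 1.001
grasp_force: 0.0
```

```bash
python3 - <<'E'
from rig import r
import cv2,pickle
s=r.sense();print(s['eef_pos'],s['tcp_rot'],s['qpos'])
c=r.get_calibration('wrist');f=r.grab_frame('wrist');pickle.dump(c,open('w1.pkl','wb'))
cv2.imwrite('pics/w1.png',f[:,:,::-1]);print(c); s=r.sense();print(s['eef_pos'],s['contact_force'])
E
```

```text
[440.01724941 -43.65684045 178.91798883] [-3.14105371e+00  8.34379004e-05  2.99533809e+00] [-1.01874518e-01  1.43299725e-01  2.06899906e+00 -6.76655084e-04
  9.29234529e-01 -1.52601133e+00]
{'fx': 371.64829954431775, 'fy': 371.64829954431775, 'cx': 318.42020680781485, 'cy': 245.19457338081372, 'rvec': array([-2.19544038, -1.89775575, -0.28476969]), 'tvec': array([ -20.40036771, -440.89142722,  192.2405576 ])}
[439.12099802 -41.91498455 178.86050572] [-0.06132701  0.98413609 -0.64821745]
```

View pics/w1.png

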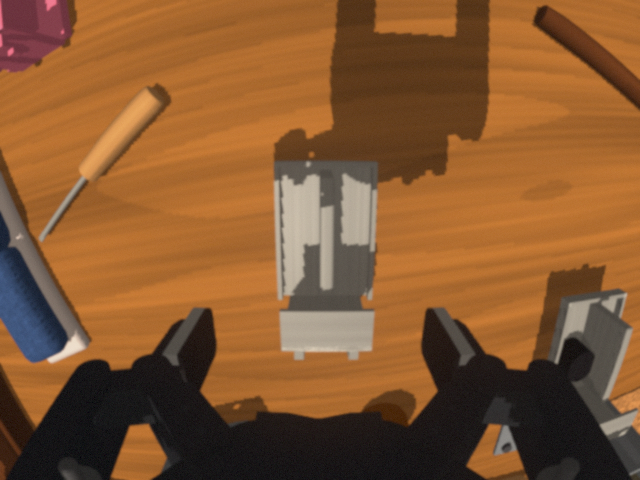

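The wrist picture shows the tray straight below: fin u≈326 from v 172 to 290, ledge corners (280,311), (375,311), (281,352) and (372,352). The fingers stand symmetrically about u≈320.

```bash
cat >> h.py <<'E'
def projw(cal,P):
    K=np.array([[cal['fx'],0,cal['cx']],[0,cal['fy'],cal['cy']],[0,0,1.]])
    return cv2.fisheye.projectPoints(np.float64(P)[:,None],np.float64(cal['rvec']),np.float64(cal['tvec']),K,np.zeros(4))[0][:,0]
def fitw(cal,P,uv,p0):
    f=lambda p:(projw(cal,W(p,P))-uv).ravel()
    s=least_squares(f,p0,loss='soft_l1',x_scale=[10,10,.1]); return s.x,f(s.x).reshape(-1,2).round(1).tolist()
E
python3 - <<'E'
from rig import r
from h import *
import pickle
c=pickle.load(open('w1.pkl','rb'))
print(fitw(c,[[-34,-32,91],[-34,32,91],[-2,-32,91],[-2,32,91],[-118,0,66],[-125,-42,14],[-125,42,14]],np.float64([[280,311],[375,311],[281,352],[372,352],[326,172],[276,162],[377,162]]),[513,-51,-.142]))
E
```

```text
(array([ 5.11526938e+02, -4.81153459e+01, -1.42716496e-01]), [[-0.4, -0.5], [-0.3, -0.9], [0.7, -1.8], [-0.2, -2.3], [1.0, 7.5], [-2.6, 1.6], [0.5, 1.6]])
```

Emit:
carry_out([
  {"dp": [1.5, 1, 50], "yaw": 0},
  {"dp": [1.5, 1, 100], "yaw": 0},
  {"dp": [1.5, 1, 130], "yaw": 0},
  {"dp": [1.5, 1, 141], "yaw": 0},
  {"dp": [1.5, 1, 141], "yaw": 0},
  {"dp": [1.5, 1, 141], "yaw": 0},
])

```text
clock: 2.4
eef_pos: [438.7, -38.9, 39.4]
tcp_rot: [3.141, 0.002, 3.001]
contact_force: [-0.2, -0.4, -0.4]
opening: 0.999
grasp_force: 0.0
```

Emit:
carry_out([
  {"dp": [0, 0, 0]},
  {"dp": [0, 0, 0]},
  {"dp": [0, 0, 0]},
  {"dp": [0, 0, 0]},
  {"dp": [0, 0, 0]},
  {"dp": [0, 0, 0]},
  {"dp": [0, 0, 0]},
  {"dp": [0, 0, 0]},
], fingers=-1, grip_force=60)

```text
schema error: expected keys dp, yaw
```

Emit:
carry_out([
  {"dp": [0, 0, 0], "yaw": 0},
  {"dp": [0, 0, 0], "yaw": 0},
  {"dp": [0, 0, 0], "yaw": 0},
  {"dp": [0, 0, 0], "yaw": 0},
  {"dp": [0, 0, 0], "yaw": 0},
  {"dp": [0, 0, 0], "yaw": 0},
  {"dp": [0, 0, 0], "yaw": 0},
  {"dp": [0, 0, 0], "yaw": 0},
], fingers=-1, grip_force=60)

```text
clock: 3.4
eef_pos: [437.9, -39.2, 38.5]
tcp_rot: [3.142, 0.0, 3.0]
contact_force: [-0.6, 0.5, 5.8]
opening: 0.109
grasp_force: 58.9
```

Emit:
carry_out([
  {"dp": [0, 0, -30], "yaw": 0},
  {"dp": [0, 0, -70], "yaw": 0},
  {"dp": [0, 0, -112], "yaw": 0},
  {"dp": [-25, -32, -112], "yaw": -4},
  {"dp": [-50, -64, -112], "yaw": -8},
  {"dp": [-80, -100, -112], "yaw": -12},
  {"dp": [-110, -138, -112], "yaw": -16},
  {"dp": [-133, -168, -112], "yaw": -19},
  {"dp": [-143, -180, -112], "yaw": -20.4},
  {"dp": [-143, -180, -112], "yaw": -20.4},
  {"dp": [-143, -180, -112], "yaw": -20.4},
  {"dp": [-143, -180, -112], "yaw": -20.4},
])

```text
clock: 4.9
eef_pos: [553.4, -236.7, 150.1]
tcp_rot: [3.141, -0.001, -2.926]
contact_force: [0.0, -1.7, -5.2]
opening: 0.11
grasp_force: 59.5
```

```bash
python3 - <<'E'
from rig import r
import cv2,pickle,numpy as np
s=r.sense();print(s['eef_pos'],s['tcp_rot'],s['contact_force'],s['wrist_torque'])
c=r.get_calibration('wrist');f=r.grab_frame('wrist');pickle.dump(c,open('w2.pkl','wb'))
t=r.grab_frame('top');sd=r.grab_frame('side')
for n,i in (('w2',f),('t2',t),('s2',sd)): cv2.imwrite(f'pics/{n}.png',i[:,:,::-1])
z=lambda i,u,v:cv2.resize(i[v:v+75,u:u+100],(400,300),interpolation=cv2.INTER_CUBIC)
cv2.imwrite('pics/c2.png',np.vstack([cv2.resize(np.hstack([f[180:480,120:520]]),(800,600))])[:,:,::-1])
cv2.imwrite('pics/d2.png',np.hstack([cv2.resize(t[85:235,340:440],(400,600),interpolation=2),cv2.resize(sd[190:340,385:485],(400,600),interpolation=2)])[:,:,::-1])
E
```

```text
[ 553.42257587 -236.66550834  150.06986383] [ 3.14098647e+00 -7.65868695e-04 -2.92649534e+00] [ 0.03879517 -1.66450775 -5.2174325 ] [-0.00111324  0.0759251   0.01900834]
```

View pics/c2.png

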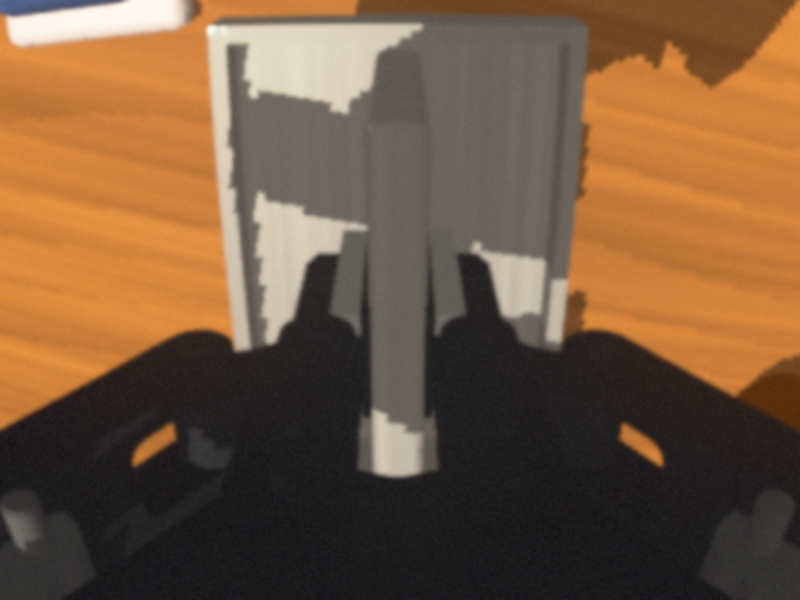

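View pics/d2.png

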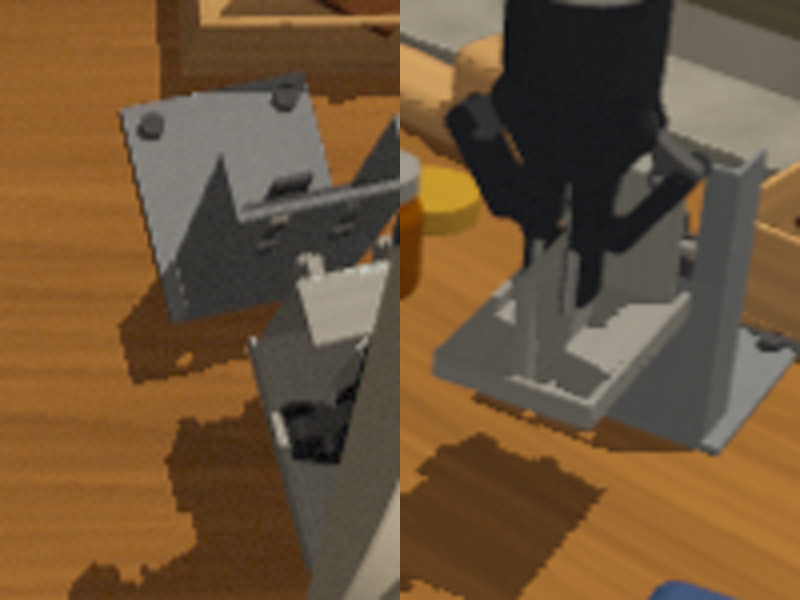

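```bash
cat > fit2.py <<'E'
from rig import r
from h import *
import pickle
ct,cs,cw=r.get_calibration('top'),r.get_calibration('side'),pickle.load(open('w2.pkl','rb'))
exec(open('fit1.py').read().split("Lc=")[0].split("cr=")[1].join(["cr=",""]))
U=[(ct,[[0,45,176],[0,-45,176],[36,45,176],[36,-45,176]],cr([[560,180],[735,145],[540,118],[715,80]],(360,95),(400,0))),
 (cs,[[0,45,176],[0,-45,176],[36,-45,176],[36,45,176],[0,20,170],[0,-20,170],[0,20,106],[0,-20,106]],cr([[502,343],[662,385],[685,362],[525,322],[543,362],[612,384],[534,467],[603,489]],(405,212),(400,300)))]
h=111.6
T=[(ct,np.add([[-2,32,91],[-34,32,91],[0,42,14]],[0,0,h]),cr([[298,275],[315,345],[250,340]],(340,85),(0,0))),
 (cs,np.add([[-125,-42,0],[-125,42,0],[0,-42,14]],[0,0,h]),cr([[588,428],[435,378],[690,297]],(385,190),(400,0)))]
for n,o,p0 in (('tray',T,[627,-221,.21]),('upr',U,[667,-213,.215])):
  for k in ([0],[1],[0,1]):
    s,f=fit([o[i] for i in k],p0); print(n,k,s.x.round(3), f(s.x).reshape(-1,2).round(1).tolist())
s=r.sense();print(s['eef_pos'],s['tcp_rot']); e=s['eef_pos'];y=s['tcp_rot'][2]+np.pi
print('kin',e[:2]+75*np.array([np.cos(y),np.sin(y)]),y)
print('wrist',fitw(cw,np.add([[-125,42,14],[-125,-42,14],[-118,0,66]],[0,0,h]),np.float64([[120+587/2,180+11],[120+209/2,180+12],[120+398/2,180+62]]),[627,-221,.21]))
E
python3 fit2.py
```

```text
tray [0] [ 6.28349e+02 -2.22698e+02  2.22000e-01] [[0.1, 1.4], [0.3, 0.1], [-0.4, -3.6]]
tray [1] [ 6.27843e+02 -2.19356e+02  2.25000e-01] [[0.3, 1.1], [-1.0, -0.2], [0.5, -1.6]]
tray [0, 1] [ 6.27712e+02 -2.22664e+02  2.04000e-01] [[-0.0, 1.5], [-0.1, 0.2], [-0.5, -3.6], [0.2, 1.6], [-0.7, -0.1], [1.7, -0.8]]
upr [0] [ 6.64603e+02 -2.13296e+02  2.09000e-01] [[-0.6, 1.4], [0.3, 0.2], [-0.2, -0.5], [0.5, -0.8]]
upr [1] [ 6.68856e+02 -2.11616e+02  2.32000e-01] [[-0.5, 0.1], [0.1, 0.4], [0.4, -0.7], [0.5, -0.9], [-0.1, 0.7], [0.7, 0.1], [-0.7, 0.2], [-0.6, -0.2]]
upr [0, 1] [ 6.66162e+02 -2.13046e+02  2.14000e-01] [[-0.8, 0.8], [0.1, -0.7], [-0.4, -1.1], [0.2, -1.6], [-0.5, 0.6], [-0.1, 1.2], [0.4, 0.1], [0.7, -0.4], [-0.2, 1.3], [0.4, 0.8], [-0.9, 0.8], [-0.8, 0.6]]
[ 553.91616879 -237.02197834  150.42763507] [ 3.14157488e+00 -8.39098955e-06 -2.92638970e+00]
kin [ 627.18614942 -221.00605065] 0.21520295119322208
wrist (array([ 6.24183024e+02, -2.19625482e+02,  2.21258464e-01]), [[0.5, 0.8], [-1.0, 0.8], [0.2, -1.4]])
```

Emit:
carry_out([
  {"dp": [0, 0, 16], "yaw": 0},
  {"dp": [0, 0, 32], "yaw": 0},
  {"dp": [-8, 0, 32], "yaw": 0},
  {"dp": [-16, 0, 32], "yaw": 0},
  {"dp": [-20, 0, 32], "yaw": 0},
  {"dp": [-20, 0, 32], "yaw": 0},
  {"dp": [-20, 0, 32], "yaw": 0},
  {"dp": [-20, 0, 32], "yaw": 0},
])

```text
clock: 6.05
eef_pos: [573.4, -233.3, 118.4]
tcp_rot: [-3.142, 0.0, -2.927]
contact_force: [-0.1, 0.6, -4.5]
opening: 0.108
grasp_force: 59.4
```

Emit:
carry_out([
  {"dp": [-2, 0, 0], "yaw": 0},
  {"dp": [-4, 0, 0], "yaw": 0},
  {"dp": [-6, 0, 0], "yaw": 0},
  {"dp": [-8, 0, 0], "yaw": 0},
  {"dp": [-8, 0, 0], "yaw": 0},
  {"dp": [-8, 0, 0], "yaw": 0},
])

```text
clock: 6.8
eef_pos: [581.4, -231.5, 118.2]
tcp_rot: [3.142, -0.0, -2.927]
contact_force: [0.2, -0.5, -5.0]
opening: 0.106
grasp_force: 59.4
```

Emit:
carry_out([
  {"dp": [-2, 0, 0], "yaw": 0},
  {"dp": [-4, 0, 0], "yaw": 0},
  {"dp": [-6, 0, 0], "yaw": 0},
  {"dp": [-8, 0, 0], "yaw": 0},
  {"dp": [-8, 0, 0], "yaw": 0},
  {"dp": [-8, 0, 0], "yaw": 0},
])

```text
clock: 7.55
eef_pos: [589.2, -229.8, 118.2]
tcp_rot: [3.142, -0.0, -2.927]
contact_force: [1.2, 0.4, -4.9]
opening: 0.105
grasp_force: 59.4
```

```bash
python3 - <<'E'
from rig import r
import cv2,numpy as np
t=r.grab_frame('top');sd=r.grab_frame('side')
cv2.imwrite('pics/d3.png',np.hstack([cv2.resize(t[110:185,380:455],(400,400),interpolation=2),cv2.resize(sd[210:285,405:480],(400,400),interpolation=2)])[:,:,::-1])
E
```

```text
(no output)
```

View pics/d3.png

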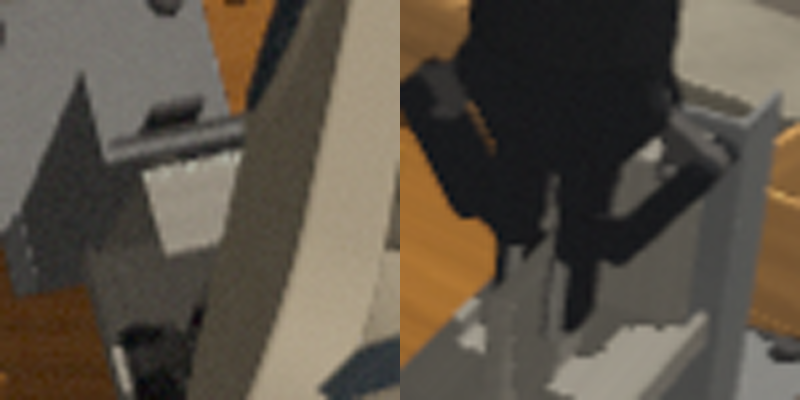

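The pictures show the ledge close to the upright's face with the left tab hidden behind the plate. No resistance so far, so the tabs are in the slots. Next I feel for the face.

Emit:
carry_out([
  {"dp": [-1, 0, 0], "yaw": 0},
  {"dp": [-2, 0, 0], "yaw": 0},
  {"dp": [-2, 0, 0], "yaw": 0},
  {"dp": [-2, 0, 0], "yaw": 0},
])

```text
clock: 8.15
eef_pos: [591.2, -229.4, 118.3]
tcp_rot: [-3.142, 0.0, -2.927]
contact_force: [0.3, -0.3, -4.2]
opening: 0.11
grasp_force: 59.4
```

Emit:
carry_out([
  {"dp": [-0.5, 0, 0], "yaw": 0},
  {"dp": [-1, 0, 0], "yaw": 0},
  {"dp": [-1, 0, 0], "yaw": 0},
  {"dp": [-1, 0, 0], "yaw": 0},
])

```text
clock: 8.65
eef_pos: [592.2, -229.2, 118.3]
tcp_rot: [-3.142, -0.0, -2.927]
contact_force: [-0.1, 0.1, -5.0]
opening: 0.107
grasp_force: 59.4
```

Emit:
carry_out([
  {"dp": [-0.5, 0, 0], "yaw": 0},
  {"dp": [-1, 0, 0], "yaw": 0},
  {"dp": [-1, 0, 0], "yaw": 0},
  {"dp": [-1, 0, 0], "yaw": 0},
])

```text
clock: 9.15
eef_pos: [593.2, -229.0, 118.3]
tcp_rot: [-3.142, 0.0, -2.927]
contact_force: [0.6, -0.4, -4.5]
opening: 0.108
grasp_force: 59.4
```

Emit:
carry_out([
  {"dp": [-0.5, 0, 0], "yaw": 0},
  {"dp": [-1, 0, 0], "yaw": 0},
  {"dp": [-1, 0, 0], "yaw": 0},
  {"dp": [-1, 0, 0], "yaw": 0},
])

```text
clock: 9.65
eef_pos: [593.4, -228.8, 118.2]
tcp_rot: [3.141, -0.001, -2.927]
contact_force: [-5.0, -0.1, -1.7]
opening: 0.107
grasp_force: 59.9
```

Emit:
carry_out([
  {"dp": [-0.5, 0, 0], "yaw": 0},
  {"dp": [-1, 0, 0], "yaw": 0},
  {"dp": [-1, 0, 0], "yaw": 0},
  {"dp": [-1, 0, 0], "yaw": 0},
])

```text
clock: 10.15
eef_pos: [593.4, -228.6, 118.2]
tcp_rot: [3.14, -0.003, -2.927]
contact_force: [-9.3, -1.9, 0.5]
opening: 0.111
grasp_force: 60.4
```

Emit:
carry_out([
  {"dp": [1.2, 0, 0], "yaw": 0},
  {"dp": [2.3, 0, 0], "yaw": 0},
  {"dp": [2.3, 0, 2], "yaw": 0},
  {"dp": [2.3, 0, 4], "yaw": 0},
  {"dp": [2.3, 0, 6], "yaw": 0},
  {"dp": [2.3, 0, 8], "yaw": 0},
  {"dp": [2.3, 0, 10], "yaw": 0},
  {"dp": [2.3, 0, 10], "yaw": 0},
  {"dp": [2.3, 0, 10], "yaw": 0},
])

```text
clock: 11.28
eef_pos: [592.9, -229.1, 108.3]
tcp_rot: [-3.142, 0.0, -2.927]
contact_force: [0.4, -0.0, -4.4]
opening: 0.111
grasp_force: 59.5
```

Emit:
carry_out([
  {"dp": [0, 0, 1], "yaw": 0},
  {"dp": [0, 0, 2], "yaw": 0},
  {"dp": [0, 0, 3], "yaw": 0},
  {"dp": [0, 0, 3], "yaw": 0},
])

```text
clock: 11.78
eef_pos: [592.8, -229.0, 105.2]
tcp_rot: [3.141, -0.0, -2.927]
contact_force: [-0.2, -0.1, -3.9]
opening: 0.112
grasp_force: 59.5
```

Emit:
carry_out([
  {"dp": [0, 0, 1], "yaw": 0},
  {"dp": [0, 0, 2], "yaw": 0},
  {"dp": [0, 0, 2], "yaw": 0},
  {"dp": [0, 0, 2], "yaw": 0},
])

```text
clock: 12.28
eef_pos: [592.9, -229.1, 103.3]
tcp_rot: [-3.142, 0.0, -2.927]
contact_force: [-0.1, -0.0, -4.7]
opening: 0.113
grasp_force: 59.5
```

Emit:
carry_out([
  {"dp": [0, 0, 1], "yaw": 0},
  {"dp": [0, 0, 2], "yaw": 0},
  {"dp": [0, 0, 2], "yaw": 0},
])

```text
clock: 12.65
eef_pos: [592.8, -229.0, 101.2]
tcp_rot: [3.142, -0.0, -2.927]
contact_force: [0.1, -0.5, -4.9]
opening: 0.107
grasp_force: 59.5
```

Emit:
carry_out([
  {"dp": [0, 0, 1], "yaw": 0},
  {"dp": [0, 0, 2], "yaw": 0},
  {"dp": [0, 0, 2], "yaw": 0},
])

```text
clock: 13.02
eef_pos: [592.7, -229.2, 99.6]
tcp_rot: [-3.141, -0.0, -2.927]
contact_force: [-3.7, -0.2, -0.3]
opening: 0.105
grasp_force: 60.3
```

Emit:
carry_out([
  {"dp": [0, 0, 0.5], "yaw": 0},
  {"dp": [0, 0, 0.5], "yaw": 0},
  {"dp": [0, 0, 0.5], "yaw": 0},
  {"dp": [0, 0, 0.5], "yaw": 0},
  {"dp": [0, 0, 0.5], "yaw": 0},
  {"dp": [0, 0, 0.5], "yaw": 0},
], fingers=0)

```text
clock: 13.78
eef_pos: [592.8, -229.1, 98.8]
tcp_rot: [3.142, -0.0, -2.927]
contact_force: [-0.3, -1.1, -0.7]
opening: 0.498
grasp_force: 0.0
```

Emit:
carry_out([
  {"dp": [0, 0, -20], "yaw": 0},
  {"dp": [0, 0, -55], "yaw": 0},
  {"dp": [0, 0, -90], "yaw": 0},
  {"dp": [0, 0, -90], "yaw": 0},
  {"dp": [0, 0, -90], "yaw": 0},
])

```text
clock: 14.4
eef_pos: [592.8, -229.0, 189.4]
tcp_rot: [-3.141, 0.001, -2.927]
contact_force: [0.0, -0.8, -0.6]
opening: 0.504
grasp_force: 0.0
```

Emit:
carry_out([
  {"dp": [-15, 0, 0], "yaw": 0},
  {"dp": [-35, 0, 0], "yaw": 0},
  {"dp": [-55, 0, 0], "yaw": 0},
  {"dp": [-55, 0, 0], "yaw": 0},
  {"dp": [-55, 0, 0], "yaw": 0},
  {"dp": [-55, 0, 10], "yaw": 0},
  {"dp": [-55, 0, 18], "yaw": 0},
  {"dp": [-55, 0, 18], "yaw": 0},
], fingers=-1, grip_force=20)

```text
clock: 15.4
eef_pos: [645.7, -217.2, 169.6]
tcp_rot: [3.141, -0.002, -2.927]
contact_force: [-0.1, -0.6, 0.3]
opening: 0.002
grasp_force: 0.0
```

```bash
python3 - <<'E'
from rig import r
import cv2,numpy as np
s=r.sense();print(s['eef_pos'],s['contact_force'],s['opening'])
sd=r.grab_frame('side');t=r.grab_frame('top')
cv2.imwrite('pics/d4.png',np.hstack([cv2.resize(t[110:210,360:460],(400,400),interpolation=2),cv2.resize(sd[190:290,385:485],(400,400),interpolation=2)])[:,:,::-1])
E
```

```text
[ 645.67167766 -217.2459759   169.58769461] [-0.12434611 -0.55679485  0.29098538] 0.0018877865147631354
```

View pics/d4.png

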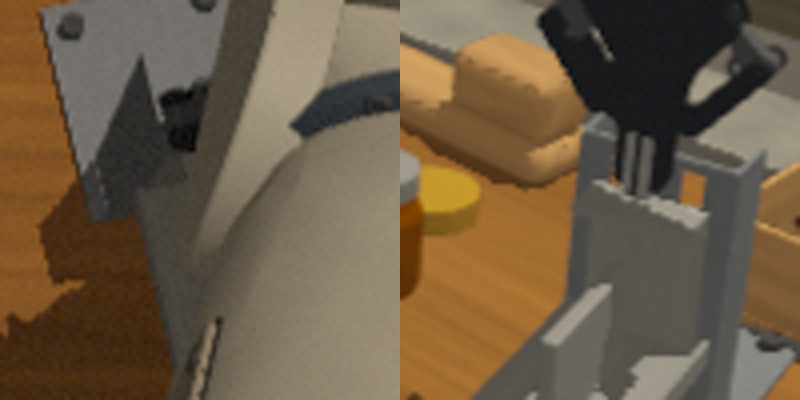

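The picture shows the tray hanging level against the upright, with the closed fingers just above the middle of its ledge (side crop 640,190). Now I press gently.

Emit:
carry_out([
  {"dp": [0, 0, 3], "yaw": 0},
  {"dp": [0, 0, 6], "yaw": 0},
  {"dp": [0, 0, 8], "yaw": 0},
  {"dp": [0, 0, 8], "yaw": 0},
])

```text
clock: 16.0
eef_pos: [646.5, -217.3, 162.5]
tcp_rot: [3.141, -0.0, -2.927]
contact_force: [0.8, -0.6, -0.0]
opening: -0.001
grasp_force: 0.0
```

Emit:
carry_out([
  {"dp": [0, 0, 1], "yaw": 0},
  {"dp": [0, 0, 2], "yaw": 0},
  {"dp": [0, 0, 2], "yaw": 0},
])

```text
clock: 16.38
eef_pos: [646.6, -217.3, 160.7]
tcp_rot: [3.142, -0.0, -2.927]
contact_force: [0.9, -0.4, 0.0]
opening: 0.003
grasp_force: 0.0
```

Emit:
carry_out([
  {"dp": [0, 0, 1], "yaw": 0},
  {"dp": [0, 0, 1.5], "yaw": 0},
  {"dp": [0, 0, 1.5], "yaw": 0},
])

```text
clock: 16.75
eef_pos: [646.6, -217.3, 159.2]
tcp_rot: [3.142, -0.0, -2.927]
contact_force: [-0.3, 0.3, -0.2]
opening: 0.002
grasp_force: 0.0
```

Emit:
carry_out([
  {"dp": [0, 0, 1], "yaw": 0},
  {"dp": [0, 0, 2], "yaw": 0},
  {"dp": [0, 0, 2], "yaw": 0},
])

```text
clock: 17.12
eef_pos: [646.9, -217.6, 158.4]
tcp_rot: [-3.141, 0.001, -2.927]
contact_force: [-2.9, 0.4, 6.8]
opening: 0.001
grasp_force: 3.9
```

Emit:
carry_out([
  {"dp": [0, 0, 1], "yaw": 0},
  {"dp": [0, 0, 2], "yaw": 0},
  {"dp": [0, 0, 2], "yaw": 0},
])

```text
clock: 17.5
eef_pos: [647.2, -217.7, 157.4]
tcp_rot: [-3.14, 0.002, -2.927]
contact_force: [-3.9, 0.8, 14.6]
opening: -0.0
grasp_force: 7.3
```

Emit:
carry_out([
  {"dp": [0, 0, 0.5], "yaw": 0},
  {"dp": [0, 0, 1], "yaw": 0},
  {"dp": [0, 0, 1], "yaw": 0},
])

```text
clock: 17.88
eef_pos: [647.4, -217.7, 156.9]
tcp_rot: [-3.14, 0.002, -2.927]
contact_force: [-4.6, 0.8, 16.6]
opening: -0.002
grasp_force: 8.5
```

Emit:
carry_out([
  {"dp": [0, 0, 0.5], "yaw": 0},
  {"dp": [0, 0, 0.5], "yaw": 0},
  {"dp": [0, 0, 0.5], "yaw": 0},
])

```text
clock: 18.25
eef_pos: [647.6, -217.7, 156.5]
tcp_rot: [-3.14, 0.003, -2.927]
contact_force: [-4.6, 1.0, 17.4]
opening: 0.001
grasp_force: 8.6
```

Emit:
carry_out([
  {"dp": [0, 0, 0.5], "yaw": 0},
  {"dp": [0, 0, 0.8], "yaw": 0},
  {"dp": [0, 0, 0.8], "yaw": 0},
])

```text
clock: 18.62
eef_pos: [647.7, -217.6, 154.9]
tcp_rot: [-3.14, 0.003, -2.927]
contact_force: [-0.9, 0.8, 11.3]
opening: -0.006
grasp_force: 5.7
```

Emit:
carry_out([
  {"dp": [0, 0, 0.5], "yaw": 0},
  {"dp": [0, 0, 0.8], "yaw": 0},
  {"dp": [0, 0, 0.8], "yaw": 0},
])

```text
clock: 19.0
eef_pos: [647.6, -217.5, 154.0]
tcp_rot: [-3.14, 0.003, -2.927]
contact_force: [-0.5, 0.5, 10.7]
opening: 0.003
grasp_force: 5.3
```

Emit:
carry_out([
  {"dp": [0, 0, 1], "yaw": 0},
  {"dp": [0, 0, 2], "yaw": 0},
  {"dp": [0, 0, 3], "yaw": 0},
  {"dp": [0, 0, 3], "yaw": 0},
])

```text
clock: 19.5
eef_pos: [647.6, -217.6, 150.7]
tcp_rot: [-3.14, 0.002, -2.927]
contact_force: [0.2, 0.2, 8.5]
opening: -0.002
grasp_force: 4.2
```

Emit:
carry_out([
  {"dp": [0, 0, 1], "yaw": 0},
  {"dp": [0, 0, 2], "yaw": 0},
  {"dp": [0, 0, 2], "yaw": 0},
])

```text
clock: 19.88
eef_pos: [647.6, -217.6, 148.7]
tcp_rot: [-3.14, 0.002, -2.927]
contact_force: [-0.6, 0.3, 8.1]
opening: -0.001
grasp_force: 4.4
```

Emit:
carry_out([
  {"dp": [0, 0, 1], "yaw": 0},
  {"dp": [0, 0, 2], "yaw": 0},
  {"dp": [0, 0, 3], "yaw": 0},
  {"dp": [0, 0, 3], "yaw": 0},
])

```text
clock: 20.38
eef_pos: [647.7, -217.6, 146.0]
tcp_rot: [-3.14, 0.003, -2.927]
contact_force: [-0.9, -0.0, 9.6]
opening: -0.0
grasp_force: 5.2
```

Emit:
carry_out([
  {"dp": [0, 0, 1], "yaw": 0},
  {"dp": [0, 0, 2], "yaw": 0},
  {"dp": [0, 0, 2], "yaw": 0},
])

```text
clock: 20.75
eef_pos: [647.9, -217.6, 144.2]
tcp_rot: [-3.14, 0.003, -2.927]
contact_force: [-1.3, 1.1, 11.1]
opening: 0.0
grasp_force: 5.7
```

Emit:
carry_out([
  {"dp": [0, 0, 1], "yaw": 0},
  {"dp": [0, 0, 1.5], "yaw": 0},
  {"dp": [0, 0, 1.5], "yaw": 0},
])

```text
clock: 21.12
eef_pos: [647.9, -217.6, 142.6]
tcp_rot: [-3.14, 0.003, -2.927]
contact_force: [-0.4, 0.9, 11.5]
opening: -0.0
grasp_force: 5.5
```

Emit:
carry_out([
  {"dp": [0, 0, 1], "yaw": 0},
  {"dp": [0, 0, 1], "yaw": 0},
  {"dp": [0, 0, 1], "yaw": 0},
])

```text
clock: 21.5
eef_pos: [647.9, -217.6, 141.3]
tcp_rot: [-3.14, 0.003, -2.927]
contact_force: [1.0, 0.3, 7.9]
opening: 0.003
grasp_force: 4.4
```

Emit:
carry_out([
  {"dp": [0, 0, 1], "yaw": 0},
  {"dp": [0, 0, 1], "yaw": 0},
  {"dp": [0, 0, 1], "yaw": 0},
])

```text
clock: 21.88
eef_pos: [647.3, -217.5, 139.3]
tcp_rot: [-3.141, 0.002, -2.927]
contact_force: [3.1, 0.3, 4.8]
opening: -0.004
grasp_force: 2.4
```

Emit:
carry_out([
  {"dp": [0, 0, 1], "yaw": 0},
  {"dp": [0, 0, 1], "yaw": 0},
  {"dp": [0, 0, 1], "yaw": 0},
])

```text
clock: 22.25
eef_pos: [647.4, -217.5, 138.9]
tcp_rot: [-3.141, 0.002, -2.927]
contact_force: [0.0, 1.4, 10.9]
opening: -0.004
grasp_force: 5.1
```

Emit:
carry_out([
  {"dp": [0, 0, 0.6], "yaw": 0},
  {"dp": [0, 0, 1.2], "yaw": 0},
  {"dp": [0, 0, 1.2], "yaw": 0},
  {"dp": [0, 0, 1.2], "yaw": 0},
])

```text
clock: 22.75
eef_pos: [647.4, -217.5, 138.8]
tcp_rot: [-3.141, 0.002, -2.927]
contact_force: [-3.0, 1.2, 18.3]
opening: -0.003
grasp_force: 9.0
```

The resistance is hard now, 20 mm below where the roller was first felt: the tray is home. I retract and check.

Emit:
carry_out([
  {"dp": [0, 0, -5], "yaw": 0},
  {"dp": [0, 0, -30], "yaw": 0},
  {"dp": [0, 0, -70], "yaw": 0},
  {"dp": [30, 0, -110], "yaw": 0},
  {"dp": [80, 0, -140], "yaw": 0},
  {"dp": [130, 0, -140], "yaw": 0},
  {"dp": [190, 0, -140], "yaw": 0},
  {"dp": [190, 0, -140], "yaw": 0},
  {"dp": [190, 0, -140], "yaw": 0},
])

```text
clock: 23.88
eef_pos: [460.9, -258.0, 276.4]
tcp_rot: [3.141, 0.0, -2.928]
contact_force: [-0.2, 0.3, 0.7]
opening: -0.003
grasp_force: 0.0
```

```bash
python3 - <<'E'
from rig import r
import cv2,numpy as np
s=r.sense();print(s['eef_pos'],s['contact_force'])
sd=r.grab_frame('side');t=r.grab_frame('top')
cv2.imwrite('pics/d5.png',np.hstack([cv2.resize(t[90:210,345:465],(400,400),interpolation=2),cv2.resize(sd[200:320,375:495],(400,400),interpolation=2)])[:,:,::-1])
E
```

```text
[ 460.90377391 -257.95492305  276.42439804] [-0.15053488  0.34798679  0.74311916]
```

View pics/d5.png

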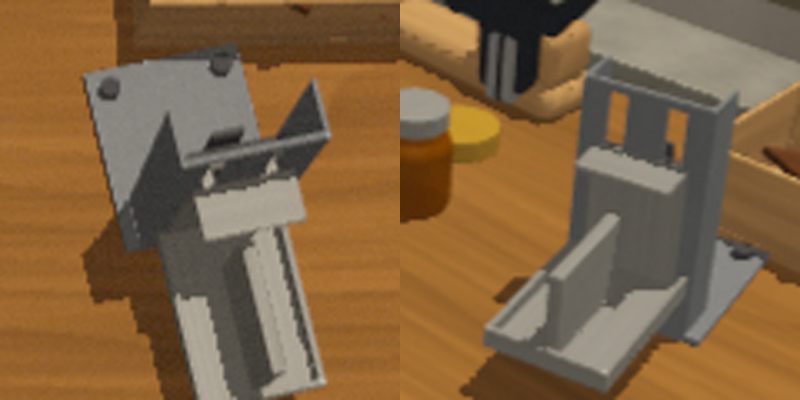

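The tray hangs level and low on the upright. Both tabs are in their slots (top crop 208,175 and 272,165), and the gripper is clear.

```bash
python3 -c "
from rig import r
print(r.sign_off())"
```

```text
the job is handed in; nothing more can be done
None
```

The tray hangs level on the empty upright with both tabs in the slots, snapped past the catch onto its seats. The highest press I read was about 18 N, the gripper is clear, and I handed the job in at about 24 s; no verdict came back.

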